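Lock a quarter-turn anchor in a T-slot rail

TASK

Take the red-handled T-nut anchor out of its grey block and lock it in the aluminium T-slot rail: feel for the gap between the yellow slot covers, drop the head in lengthwise, press it down against the spring and twist it a quarter turn either way, so that it stays under the slot's lips, square across and upright, when you let go. Work gently, feeling for the contact instead of forcing the anchor against the rail, and leave the tin, the two gears and the green knob where they are.

Things in the scene. Friction and masses are not known exactly. Their poses are not given: they have to be found in the camera images.
- anchor: Loose T-nut anchor, 60 g, origin at the centre of the underside of its head, z up the stem. Steel head 11 (x) x 28 (y) x 8 (z) mm; stem 9 mm round; a 22 mm round collar at z 26 to 29 mm; red grip bar above. Starts upright in the grey block's pocket, lengthwise along it, underside of the head 8 mm above the bench.
- anchor_grip (a point): Centre of the anchor's red grip bar, 41.5 mm above the underside of the head. The bar is 12 (x) x 36 (y) x 26 (z) mm, lengthwise as the head below it, with a white line on top. Take it across the 12 mm.
- holder: Fixed grey parking block, 50 (x) x 70 (y) x 20 (z) mm, origin at the centre of its underside; its pocket, 15 x 32 mm and 12 mm deep, is centred, lengthwise along y.
- rail: Fixed aluminium T-slot rail, 56 (x) x 240 (y) x 38 (z) mm, origin at the centre of its underside, lengthwise along its y. Slot at x = 0, 14 mm wide between two lips 8 mm thick (z 30 to 38 mm); under them the cavity is 34 mm wide, so the head can turn. The outer 60 mm at each end are black clamps (screw heads to z 41.5 mm); 122 mm of slot lie open between them.
- slot_mid (a point): Middle of the slot at the rail's top, z = 38 mm in the rail's frame. The covers leave one drop-in gap in the slot, 33 mm long; its centre lies anywhere from y = -28 to +28 mm in the rail's frame and is not measured: feel for it.
- cover_bed: Foam bed that carries the yellow slot covers, which fill the slot on either side of the gap from z 30 to 34 mm (the 4 mm groove above guides the head). Its origin is 30 mm above the middle of the rail's underside, wherever the gap is. A pressed cover yields at 2 N, then 3 N more per mm, 2.5 mm at most, then hard.
- leaf: Sprung steel leaf under the slot, 3 mm thick, origin under its middle; its top is at z = 27 mm in the rail's frame at rest. It yields at 3 N, then 0.8 N more per mm, 11 mm at most. The head clears the lips and turns when its underside is at z = 21 mm or lower (about 8 N). Locked and let go, it is lifted against the lips, underside at z = 22 mm; unlocked, up to 27 mm.
- nozzle_tin: Bystander: flat round tin, 62 x 62 x 24 mm, origin under its centre.
- gear_yellow: Bystander: yellow gear, 42 mm wide, 11 mm high, origin under its centre.
- knob_green: Bystander: green lobed knob, 42 x 46 x 22 mm, origin under its centre.
- gear_white: Bystander: white pinion, 26 mm wide, 10 mm high, origin under its centre.

How it is judged:
By the outcome, as a careful person would: the job done as asked, in the order asked, and still so for the second after the job is handed in, with the robot touching nothing.
It also fails if it takes over 67 s, if anything falls off the work surface, if the arm or the gripper's body presses on something with over 40 N, if the wrist force passes 120 N, or if a joint passes its speed limit or range.

ROBOT

A 6-joint arm with a two-finger parallel gripper is mounted at the origin on a cart in front of the work surface, level with it; the furniture and walls round the work are solid. World frame = base frame: x ahead of the robot, y to its left, z up, the work surface at z = 0. Lengths are in m, angles in rad, forces in N, time in s.
With the tool pointing down it reaches from about 0.25 to 0.775 m from the base axis. Payload 4 kg.
Tool frame: the origin (TCP) lies midway between the tips of the shut fingers; the grasp point (between the pads) lies 19 mm behind it (bot.grip_depth is the distance from the TCP to the grasp point, in m); z points along the fingers, y is the line along which they close (so a half turn about z gives the same grasp; the last joint's range is limited). The gripper opens to 94 mm and grips with 3 to 60 N. Pads are 16 mm wide; open, the fingers measure 119 mm over their backs; the gripper's body (75 mm by 177 mm) begins 78 mm behind the grasp point.
Start: joints at [-1.439, 0.087, 1.371, -0, 1.684, -0.103], TCP at [0.128, -0.535, 0.18] pointing down, gripper open.
Joint ranges: [-3.1, 3.1], [-0.76, 2.03], [0.27, 2.55], [-1.08, 4.22], [0.17, 2.65], [-2.57, 2.57]. Speed limits (rad/s): [2.79, 2.79, 3.14, 3.14, 3.14, 3.14].

INTERFACE

Orientations are given as [roll, pitch, yaw] about the fixed x, y, z axes, in that order (R = Rz(yaw) Ry(pitch) Rx(roll)).
In Python, from bench import bot, cams gives the robot as it stands. The module is installed in compiled form; this text tells all that it offers.
- The arm moves only by the tool jog_arm, called after "Request:" as a command line: name --argument value ..., lists and objects as JSON in quotes. Schema: {"type":"object","properties":{"segments":{"type":"array","items":{"type":"array","prefixItems":[{"type":"number"},{"type":"array","items":{"type":"number"},"minItems":3,"maxItems":3},{"type":"array","items":{"type":"number"},"minItems":3,"maxItems":3}],"minItems":3,"maxItems":3},"minItems":1,"maxItems":10},"only":{"type":"string"},"quiet":{"type":"boolean"},"lines":{"type":"string"}},"required":["segments"],"additionalProperties":false}. segments is a list of rows, 1 to 10 of them, each written [opening, [dx, dy, dz], [rx, ry, rz]]: the finger opening in m, then dx, dy, dz in parts of the range, where 1.0 means 0.5 m, then a rotation vector rx, ry, rz in normalised numbers (1 is pi/2 rad); each row is the pose to reach, as a shift and turn from the pose commanded when the call began, along the tool's axes at that moment; what a row does not reach only later rows make up. A row lasts 1/12 s, in which the tool goes at most 0.0417 m and 0.125 rad, less where a joint would pass 70% of its speed; a pose out of reach is approached as far as the arm can. The fingers move at their own pace and stop on an object; the grip force is fixed at half the most. Time passes only in rows, so rows that do not move let the fingers close. The tool returns the time, the measured TCP pose, the force, the opening and the grip force at its end. only (a regular expression) keeps the lines of the reply that match it, lines (a string "A,B") keeps lines A to B, and quiet returns only ok. No shift or turn number may pass 1 either way. Input that does not fit is refused with a message, and nothing moves.
- bot.sense(): the state, without advancing time (a new reading comes with each control period).
- cams.get_image(name): name is "side" or "top" or "wrist"; returns (picture, depth): 480x640x3 uint8, red, green, blue; 480x640 float32, m along the optical axis (not along the pixel's ray), 0 where there is no reading.
- cams.camera_model(name): a dict with "fovy" (degrees; the focal length in pixels is half the picture's height over the tangent of half this angle, whatever the lens; pixels are square), "cx", "cy" (the principal point, pixels), "R" (3x3) and "t" (3): a world point X has camera coordinates R X + t. Camera axes: x right, y down, z forward; pixel columns grow to the right and rows downward; lengths in m; the calibration is good to about 2 mm. A picture is of the moment at which its call begins: read the wrist's pose just before it. camera_model takes no time and is no camera call; for the wrist camera it gives the pose at the moment of the call.
- bot.hand_in(): hands the job in; it is judged then, once.
The state is a dict: "time": time; "joints": joint angles; "joint_vel": joint speeds; "joint_efforts": joint torques, N m; "ee_pos": TCP position; "eef_rot": TCP orientation; "ft_force": force on the tool from outside, world axes, zero at the start; "wrist_torque": the same for the moment, N m; "width": finger opening in m; "grasp_force": force on a finger pad.
Only numpy, scipy, OpenCV 4.12 (cv2) and the standard library are available. Lean on these libraries where they do the work, as an engineer would, in place of code of your own. Each camera call takes 0.05 s, during which the arm holds its last target. There are 200 camera calls.

## Working session

There is one attempt and no reset: what is moved stays moved. The work goes in short steps, Python scripts to look and compute and a tool call to move; the robot and the scene stay as the last step left them, time stands still between calls to the robot, and variables do not carry over. Pictures are saved under pics/ and viewed, at most 10 in all, crops included, and the job is handed in when it is done.

```bash
mkdir -p pics
```

Create h.py:
```python
import numpy as np, cv2
from bench import bot, cams
def save(n,f):
    m=cams.camera_model(n); im,d=cams.get_image(n)
    cv2.imwrite(f'pics/{f}.png',im[:,:,::-1]); np.savez(f'pics/{f}.npz',im=im,d=d,R=m['R'],t=m['t'],k=[240/np.tan(np.radians(m['fovy'])/2),m['cx'],m['cy']])
def ld(f): return np.load(f'pics/{f}.npz')
def ray(q,uv):
    f,cx,cy=q['k']; r=np.array([(uv[0]-cx)/f,(uv[1]-cy)/f,1.]); R=q['R']; return -R.T@q['t'],R.T@r
def onz(q,uv,z):
    c,r=ray(q,uv); return c+r*(z-c[2])/r[2]
def dep(q,u,v):
    c,r=ray(q,(u,v)); return c+r*q['d'][int(v),int(u)]
def cross(q1,a,q2,b):
    c1,r1=ray(q1,a);c2,r2=ray(q2,b);s=np.linalg.lstsq(np.c_[r1,-r2],c2-c1,rcond=None)[0]
    p,q=c1+s[0]*r1,c2+s[1]*r2; return (p+q)/2,np.linalg.norm(p-q)
```

```bash
python3 -c "
from h import *
save('top','t0');save('side','s0');print(bot.sense()); 
for n in('top','side','wrist'):print(cams.camera_model(n))
a=cv2.imread('pics/t0.png');b=cv2.imread('pics/s0.png')"
```

```text
{'time': 0.1, 'joints': array([-1.43907753e+00,  8.79137753e-02,  1.37210920e+00,  2.15459695e-05,
        1.68356467e+00, -1.03088668e-01]), 'joint_vel': array([ 3.04933302e-06,  7.94939785e-04, -1.69947434e-03, -6.21916352e-04,
       -3.39690240e-04,  9.04710461e-04]), 'joint_efforts': array([ 1.84927419e-03, -3.41251624e+01, -3.03302622e+01,  7.19606783e-02,
        3.03920091e-02, -9.52073424e-05]), 'ee_pos': array([ 0.12789943, -0.53437188,  0.17900031]), 'eef_rot': array([-3.13961046e+00, -2.26596897e-04,  2.34809640e-01]), 'ft_force': array([-0.09021704,  0.3420462 , -0.96165021]), 'wrist_torque': array([-0.02875952,  0.02578914,  0.03633267]), 'grasp_force': 0.0, 'width': 0.0940781351082799}
{'fovy': 50.24026766709006, 'cx': 326.65332716028075, 'cy': 235.7856485654283, 'R': array([[-0.01814089, -0.99980836, -0.00735893],
       [-0.97547639,  0.0193132 , -0.21925512],
       [ 0.21935523,  0.00320098, -0.97563981]]), 't': array([0.00807445, 0.50558653, 0.90526082])}
{'fovy': 50.78043719970086, 'cx': 317.3369157708789, 'cy': 233.16651876631687, 'R': array([[-0.87174378, -0.48994448, -0.00414553],
       [-0.24126238,  0.4366044 , -0.8667001 ],
       [ 0.42644488, -0.75454027, -0.49881234]]), 't': array([0.44466011, 0.17901574, 0.81390011])}
{'fovy': 60.73992946450097, 'cx': 319.15253189201167, 'cy': 249.3583330838073, 'R': array([[ 0.23249959, -0.97259376, -0.00230704],
       [-0.94453436, -0.22635638,  0.2379446 ],
       [-0.23194565, -0.05314294, -0.97127599]]), 't': array([-0.54820215, -0.02501541,  0.39171858])}
```

View pics/t0.png

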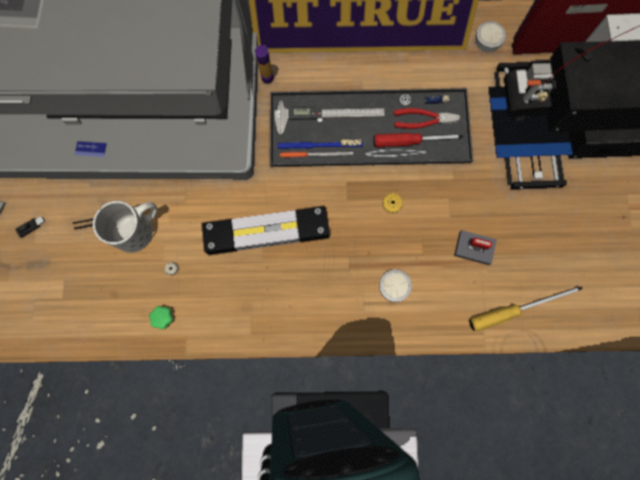

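View pics/s0.png

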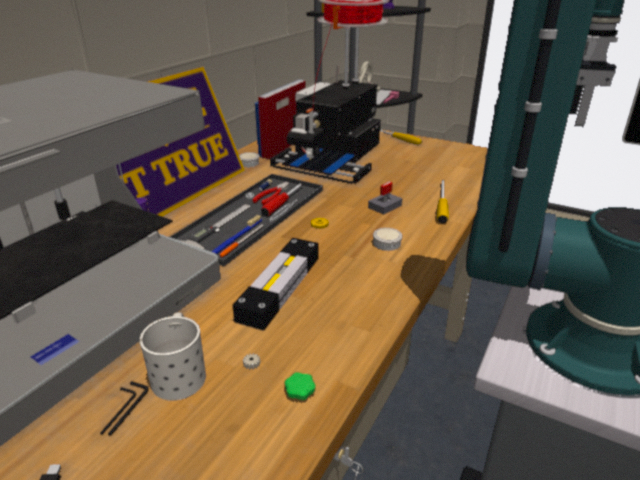

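The top view shows the red grip at about (481,243) in the grey block at (476,248). The rail is centred at about (265,229), its yellow covers at u 235–263 and 283–297 with a grey gap near u 272. In the side view the grip is at (386,187) and the rail at (278,282).

```bash
python3 -c "
from h import *
t=ld('t0');s=ld('s0')
def masks(q,x0,y0,x1,y1,f):
    im=q['im'][y0:y1,x0:x1].astype(int); m=f(im[...,0],im[...,1],im[...,2]); v,u=np.nonzero(m); return np.c_[u+x0,v+y0].astype(float)
red=lambda r,g,b:(r>120)&(g<70)&(b<80)
a=masks(t,455,225,500,268,red);b=masks(s,370,175,400,205,red)
print('red',len(a),a.mean(0),len(b),b.mean(0)); print(cross(t,a.mean(0),s,b.mean(0)))
print('rect red',cv2.minAreaRect(a.astype(np.float32)))
gr=masks(t,450,225,502,270,lambda r,g,b:(abs(r-b)<25)&(r<130)|(r>120)&(g<70)); R=cv2.minAreaRect(gr.astype(np.float32));print('block',R)
print([onz(t,p,.02).round(4) for p in cv2.boxPoints(R)], onz(t,R[0],.02))
bl=masks(t,195,200,335,260,lambda r,g,b:(r<60)&(g<60)&(b<60)); R=cv2.minAreaRect(bl.astype(np.float32));print('rail',R)
print([onz(t,p,.038).round(4) for p in cv2.boxPoints(R)], onz(t,R[0],.038))
ye=masks(t,225,215,305,245,lambda r,g,b:(r>150)&(g>120)&(b<110)); print('yel',ye.min(0),ye.max(0), np.unique(ye[:,0]))
P=np.array([onz(t,p,.034) for p in ye]);l=cv2.fitLine(P[:,:2].astype(np.float32),2,0,.01,.01).ravel();print(l)
for p in [(476,248),(480,241),(265,229),(250,231)]: print(p,dep(t,*p))
im=np.hstack([cv2.resize(t['im'][195:265,195:335],(780,390),interpolation=2)]);im2=cv2.resize(t['im'][225:270,450:505],(250,205),interpolation=2)
c=np.zeros((600,780,3),np.uint8);c[:390]=im;c[395:,:250]=im2;im3=cv2.resize(s['im'][170:215,360:410],(225,205),interpolation=2);c[395:,260:485]=im3
cv2.imwrite('pics/c0.png',c[:,:,::-1])
"
```

```text
red 38 [481.81578947 243.5       ] 25 [386.08 185.2 ]
(array([ 0.48454487, -0.29051415,  0.05789283]), np.float64(0.0005139906362782551))
rect red ((482.1177062988281, 242.5294189453125), (18.91777801513672, 5.3357834815979), 14.03624439239502)
block ((475.1805419921875, 247.30796813964844), (37.526729583740234, 25.91531753540039), 14.620871543884277)
[array([ 0.4707, -0.246 ,  0.02  ]), array([ 0.5201, -0.2624,  0.02  ]), array([ 0.4998, -0.3313,  0.02  ]), array([ 0.4509, -0.3143,  0.02  ])] [ 0.48521452 -0.28855589  0.02      ]
rail ((265.25555419921875, 230.2541961669922), (31.67112922668457, 125.13959503173828), 82.03038787841797)
[array([0.5393, 0.2402, 0.038 ]), array([0.5692, 0.0006, 0.038 ]), array([ 0.5067, -0.0067,  0.038 ]), array([0.4776, 0.2297, 0.038 ])] [0.52295045 0.11627006 0.038     ]
yel [225. 215.] [296. 235.] [225. 226. 227. 228. 229. 230. 231. 232. 233. 234. 235. 236. 237. 238.
 239. 240. 241. 242. 243. 244. 245. 246. 247. 248. 249. 250. 251. 252.
 253. 254. 255. 256. 257. 258. 259. 260. 261. 262. 263. 264. 281. 282.
 283. 284. 285. 286. 287. 288. 289. 290. 291. 292. 293. 294. 295. 296.]
[0.04017209 0.9991928  0.532379   0.13306703]
(476, 248) [ 0.48055133 -0.28509334  0.0368375 ]
(480, 241) [ 0.48869197 -0.28611868  0.06234041]
(265, 229) [0.52771176 0.1179783  0.02857473]
(250, 231) [0.52250702 0.1458758  0.03612452]
```

View pics/c0.png

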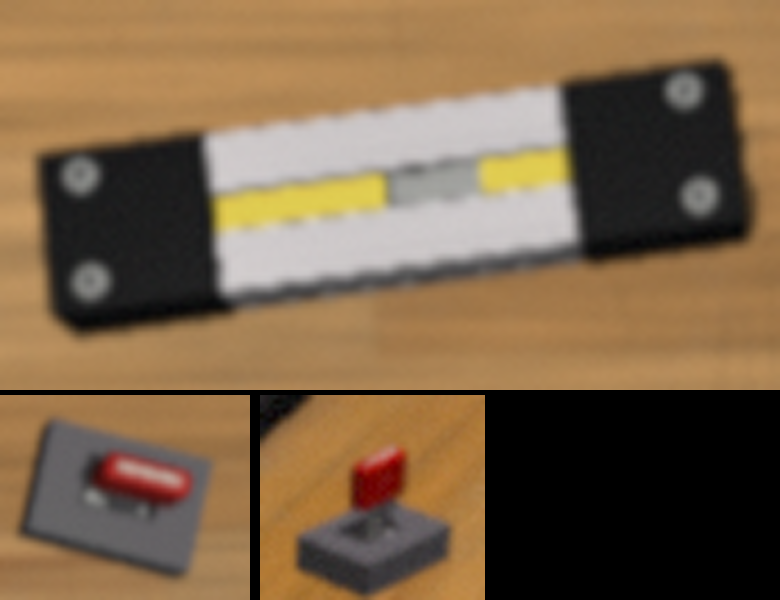

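The crop confirms the layout: the visible gap spans about u 264.5–281.2, 32 mm long. Next I move the wrist camera over the anchor.

The manual's scale: shifts go in shares of 0.5 m and turns go in shares of pi/2 rad. Converting my numbers, 0.404 m / 0.5 = 0.808, -0.155 m / 0.5 = -0.31, -1.06 rad / 1.5708 = -0.6748.

Request:
jog_arm --segments '[[0.06, [0.808, -0.31, 0], [0, 0, -0.6748]], [0.06, [0.808, -0.31, 0], [0, 0, -0.6748]], [0.06, [0.808, -0.31, 0], [0, 0, -0.6748]], [0.06, [0.808, -0.31, 0], [0, 0, -0.6748]], [0.06, [0.808, -0.31, 0], [0, 0, -0.6748]], [0.06, [0.808, -0.31, 0], [0, 0, -0.6748]], [0.06, [0.808, -0.31, 0], [0, 0, -0.6748]], [0.06, [0.808, -0.31, 0], [0, 0, -0.6748]], [0.06, [0.808, -0.31, 0], [0, 0, -0.6748]], [0.06, [0.808, -0.31, 0], [0, 0, -0.6748]]]'

```text
time: 0.93
ee_pos: [0.4728, -0.2975, 0.1796]
eef_rot: [-3.141, -0.0, 1.297]
ft_force: [1.1, -0.8, 0.6]
width: 0.0599
grasp_force: 0.0
```

```bash
python3 -c "
from h import *
save('wrist','w1');s=bot.sense();print(s['ee_pos'],s['eef_rot'],s['joints'])"
```

```text
[ 0.47866523 -0.29215812  0.17905159] [ 3.13874687 -0.00622696  1.30293087] [-0.65371623  0.11065042  1.34729528  0.0068837   1.68335123 -0.38506774]
```

View pics/w1.png

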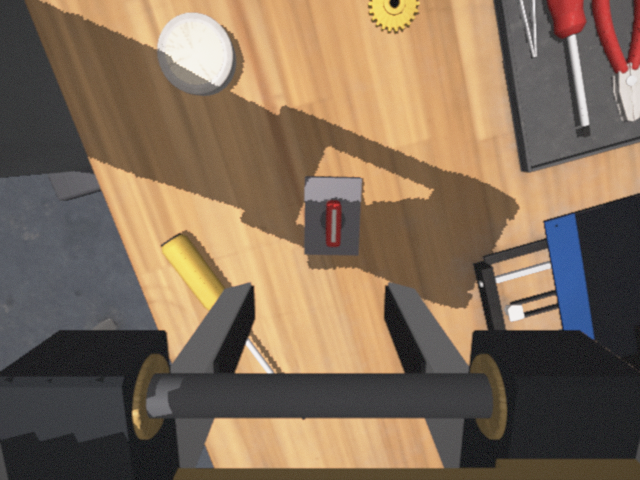

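The wrist view shows the block at about (332,217) and the red grip with its white line at (334,224). The fingers are at the bottom, clear of everything. I'll take two settled views with a baseline.

Request:
jog_arm --segments '[[0.06, [0, 0, 0], [0, 0, 0]], [0.06, [0, 0, 0], [0, 0, 0]]]'

```text
time: 1.15
ee_pos: [0.4716, -0.2987, 0.1793]
eef_rot: [-3.14, 0.0, 1.297]
ft_force: [0.3, -0.7, 0.3]
width: 0.0602
grasp_force: 0.0
```

```bash
python3 -c "
from h import *
save('wrist','w2')"
```

Request:
jog_arm --segments '[[0.06, [-0.06, 0, 0.06], [0, 0, 0]], [0.06, [-0.1, 0, 0.1], [0, 0, 0]], [0.06, [-0.1, 0, 0.1], [0, 0, 0]], [0.06, [-0.1, 0, 0.1], [0, 0, 0]]]'

```text
time: 1.53
ee_pos: [0.4555, -0.3482, 0.1283]
eef_rot: [-3.138, -0.002, 1.29]
ft_force: [-0.3, -0.2, 0.1]
width: 0.06
grasp_force: 0.0
```

Create m.py:
```python
from h import *
save('wrist','w3');s=bot.sense();print(s['ee_pos'],s['eef_rot'])
def meas(q):
    im=q['im'].astype(int);r,g,b=im[...,0],im[...,1],im[...,2]
    m=((r>70)&(r>2.2*g)&(r>2.2*b)).astype(np.uint8); m[:,:250]=0;m[:,430:]=0;m[300:]=0;m[:120]=0
    m=cv2.morphologyEx(m,cv2.MORPH_CLOSE,np.ones((5,5)))
    c=max(cv2.findContours(m,0,2)[0],key=cv2.contourArea);x,y,w,h=cv2.boundingRect(c)
    sub=np.zeros_like(m);sub[y:y+h,x:x+w]=1
    wm=(sub>0)&(cv2.drawContours(np.zeros_like(m),[c],-1,1,-1)>0)&(g>0.55*r)
    v,u=np.nonzero(wm);wc=np.array([u.mean(),v.mean()]);pts=np.c_[u,v].astype(np.float32)
    l=cv2.fitLine(pts,2,0,.01,.01).ravel()
    print('red',cv2.minAreaRect(c),'white',len(u),wc,cv2.minAreaRect(pts))
    return wc,l
q2,q3=ld('w2'),ld('w3');a,la=meas(q2);b,lb=meas(q3)
print('white top',cross(q2,a,q3,b))
for q,c,l in((q2,a,la),(q3,b,lb)):
    d=onz(q,c+10*l[:2],.0625)-onz(q,c-10*l[:2],.0625);print(onz(q,c,.0625),'dir deg from +y',np.degrees(np.arctan2(-d[0],d[1])))
    im=q['im'].astype(int);mx=im.max(2)-im.min(2);m=((mx<25)&(im.max(2)<200)).astype(np.uint8)
    m2=np.zeros_like(m);x,y=int(c[0]),int(c[1]);m2[y-75:y+75,x-60:x+60]=m[y-75:y+75,x-60:x+60]
    cc=max(cv2.findContours(cv2.morphologyEx(m2,cv2.MORPH_OPEN,np.ones((3,3))),0,2)[0],key=cv2.contourArea);R=cv2.minAreaRect(cc);print('block',R)
    B=np.array([onz(q,p,.02) for p in cv2.boxPoints(R)]);print(B.mean(0),np.linalg.norm(np.diff(B,axis=0),axis=1),[np.degrees(np.arctan2(-e[0],e[1])).round(1) for e in np.diff(B,axis=0)])
```

```bash
python3 m.py
```

```text
[ 0.45674033 -0.34813891  0.13014058] [-3.14105929e+00 -7.83668807e-04  1.29171838e+00]
red ((334.5, 221.5), (45.0, 15.0), 90.0) white 178 [334.64044944 224.0505618 ] ((334.5, 223.5), (33.0, 5.0), 90.0)
red ((340.57904052734375, 157.97122192382812), (18.397268295288086, 54.31723403930664), 1.7899105548858643) white 282 [340.92198582 157.82624113] ((341.0, 158.0), (42.0, 6.0), 90.0)
white top (array([ 0.48600598, -0.29028539,  0.06673856]), np.float64(6.623972397869153e-05))
[ 0.48598156 -0.29107837  0.0625    ] dir deg from +y -16.999611635360004
block ((333.5, 214.0), (78.0, 57.0), 90.0)
[ 0.48662735 -0.29056799  0.02      ] [0.05012492 0.07080359 0.05247414] [np.float64(-105.7), np.float64(165.7), np.float64(74.3)]
[ 0.48615233 -0.29040826  0.0625    ] dir deg from +y -16.58361170851623
block ((339.0, 156.0), (96.0, 68.0), 90.0)
[ 0.48664552 -0.29097916  0.02      ] [0.04958189 0.07017609 0.05233475] [np.float64(-106.1), np.float64(165.7), np.float64(73.9)]
```

The anchor grip top is at (0.486, -0.2906) with z about 0.063–0.067, and its yaw is about -16.3°. That matches the block's centre and size. Approach and descend.

Scaled: 0.09 m / 0.5 = 0.18, 0.0625 m / 0.5 = 0.125.

Request:
jog_arm --segments '[[0.06, [0.08, 0.016, 0.02], [0, 0, 0]], [0.06, [0.125, 0.024, 0.06], [0, 0, 0]], [0.06, [0.125, 0.024, 0.12], [0, 0, 0]], [0.06, [0.125, 0.024, 0.16], [0, 0, 0]], [0.06, [0.125, 0.024, 0.18], [0, 0, 0]], [0.06, [0.125, 0.024, 0.18], [0, 0, 0]]]'

```text
time: 2.08
ee_pos: [0.4856, -0.2894, 0.0388]
eef_rot: [-3.139, -0.001, 1.295]
ft_force: [-0.8, 0.8, -0.4]
width: 0.0599
grasp_force: 0.0
```

```bash
python3 -c "
from h import *
save('wrist','w4')
for i in range(1): print(bot.sense()['ee_pos'],bot.sense()['ft_force'])"
```

```text
[ 0.48652347 -0.29035682  0.04060985] [ 1.47092068 -0.30570814  0.49669061]
```

View pics/w4.png

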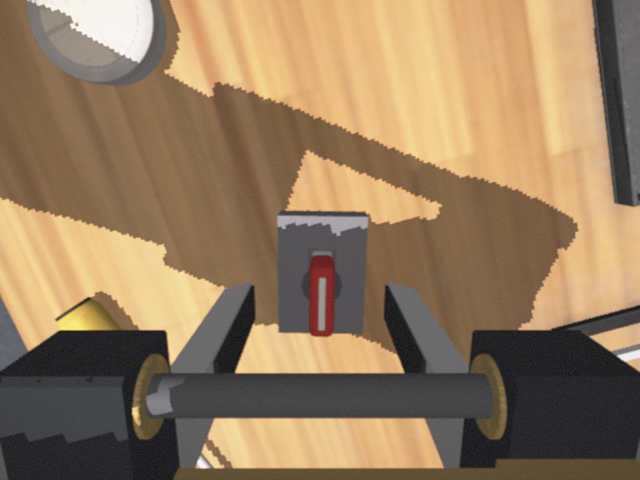

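The red bar at (321,296) sits midway between the finger tips, at columns 250 and 390, so I close.

Request:
jog_arm --segments '[[0.02, [0, 0, 0], [0, 0, 0]], [0.0, [0, 0, 0], [0, 0, 0]], [0.0, [0, 0, 0], [0, 0, 0]], [0.0, [0, 0, 0], [0, 0, 0]], [0.0, [0, 0, 0], [0, 0, 0]], [0.0, [0, 0, 0], [0, 0, 0]]]'

```text
time: 2.63
ee_pos: [0.4867, -0.2907, 0.0405]
eef_rot: [3.141, 0.0, 1.295]
ft_force: [-0.1, -0.2, -0.5]
width: 0.0234
grasp_force: 0.0
```

Request:
jog_arm --segments '[[0, [0, 0, 0], [0, 0, 0]], [0, [0, 0, 0], [0, 0, 0]]]'

```text
time: 2.8
ee_pos: [0.4865, -0.2905, 0.0401]
eef_rot: [-3.142, -0.0, 1.295]
ft_force: [0.0, -0.1, 1.2]
width: 0.0096
grasp_force: 0.0
```

Request:
jog_arm --segments '[[0, [0, 0, 0], [0, 0, 0]], [0, [0, 0, 0], [0, 0, 0]]]'

```text
time: 2.97
ee_pos: [0.4865, -0.2905, 0.04]
eef_rot: [-3.141, 0.0, 1.295]
ft_force: [-0.4, -0.1, 0.6]
width: 0.0005
grasp_force: 0.0
```

```bash
python3 -c "
from h import *
save('wrist','w5')"
```

```text
(no output)
```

View pics/w5.png

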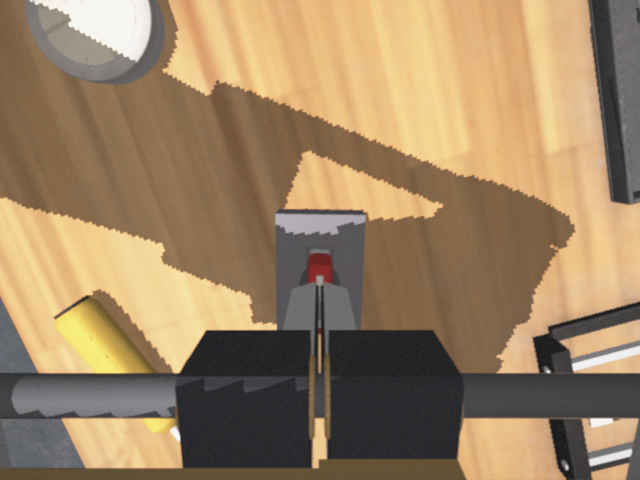

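The fingers shut completely above the bar, which is still visible at (320,270). Something is off in height, so I check depth and the projected TCP.

```bash
python3 -c "
from h import *
q=ld('w5');f,cx,cy=q['k']
for P in ([.4865,-.2905,.04],[.4865,-.2905,.0625]):
  c=q['R']@np.array(P)+q['t'];print(P,f*c[:2]/c[2]+[cx,cy],c[2])
for p in [(320,268),(316,262),(290,250),(350,250),(240,250),(300,310),(340,310),(302,330),(318,295),(323,300)]: print(p,dep(q,*p).round(4),q['d'][p[1],p[0]])
q=ld('w4')
for p in [(321,270),(321,290),(321,325),(290,250),(245,295),(395,295)]: print('w4',p,dep(q,*p).round(4))
print(-q['R'].T@q['t'])
"
```

```text
[0.4865, -0.2905, 0.04] [320.03237652 284.29875409] 0.21676100024244585
[0.4865, -0.2905, 0.0625] [320.16011532 299.48624273] 0.19490962720701496
(320, 268) [ 0.4907 -0.2753  0.0632] 0.19041325
(316, 262) [ 0.4893 -0.2733  0.0582] 0.1949531
(290, 250) [ 0.474  -0.2724  0.0209] 0.23199841
(350, 250) [ 0.5067 -0.2819  0.0199] 0.23299746
(240, 250) [ 0.4417 -0.2683  0.0014] 0.25201032
(300, 310) [ 0.4819 -0.2784  0.1009] 0.1551311
(340, 310) [ 0.4964 -0.2827  0.1006] 0.15552953
(302, 330) [ 0.492  -0.2564  0.17  ] 0.08231945
(318, 295) [ 0.4879 -0.2821  0.0793] 0.17653473
(323, 300) [ 0.4898 -0.2828  0.085 ] 0.17107153
w4 (321, 270) [ 0.4902 -0.2747  0.0638]
w4 (321, 290) [ 0.4876 -0.2839  0.0643]
w4 (321, 325) [ 0.4829 -0.3005  0.0652]
w4 (290, 250) [ 0.4732 -0.271   0.021 ]
w4 (245, 295) [ 0.4577 -0.2715  0.0814]
w4 (395, 295) [ 0.5185 -0.2882  0.0827]
[ 0.50442558 -0.22262441  0.24500933]
```

```bash
python3 -c "
from h import *
save('side','s6');q=ld('s6');f,cx,cy=q['k'];print(bot.grip_depth, bot.sense()['ee_pos'])
for z in (.04,.07):
  c=q['R']@np.array([.4865,-.2905,z])+q['t'];print(z,f*c[:2]/c[2]+[cx,cy])
cv2.imwrite('pics/c6.png',cv2.resize(q['im'][100:220,320:460],(700,600),interpolation=2)[:,:,::-1])"
```

```text
0.0188 [ 0.48650169 -0.29049251  0.04000801]
0.04 [384.74694991 191.79746234]
0.07 [385.53147895 180.37884594]
```

View pics/c6.png

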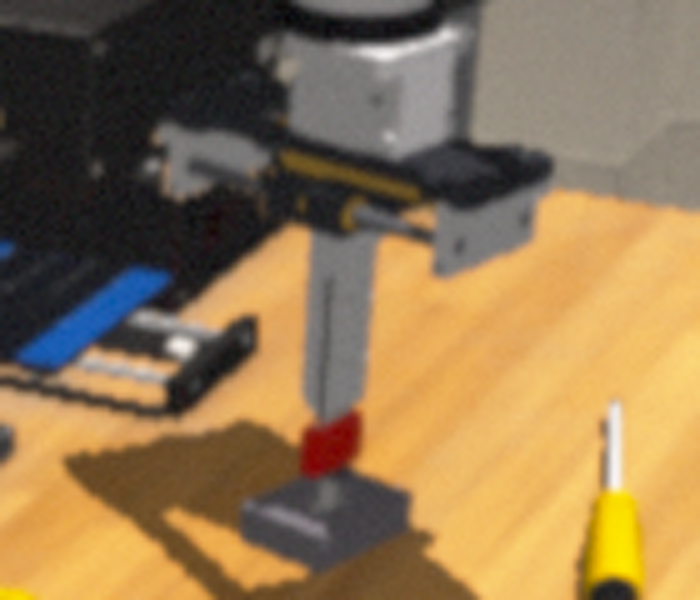

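The side crop shows the shut fingers ending at about (335,415), right at the bar's top. The real tips are therefore about 25 mm above the reported TCP. I'll measure that offset from the wrist depth.

```bash
python3 -c "
from h import *
q=ld('w5')
for u in (300,312,330,342):
  print(u,[(v,*dep(q,u,v)[[0,1,2]].round(4)) for v in range(282,300,2)])
q=ld('s6')
for u in (383,386,389,391): print('side',u,[(v,*dep(q,u,v).round(3)) for v in range(176,192,2)])
"
```

```text
300 [(282, np.float64(0.4763), np.float64(-0.2871), np.float64(0.0376)), (284, np.float64(0.476), np.float64(-0.2883), np.float64(0.0372)), (286, np.float64(0.4758), np.float64(-0.289), np.float64(0.0384)), (288, np.float64(0.4807), np.float64(-0.2784), np.float64(0.0749)), (290, np.float64(0.4808), np.float64(-0.2783), np.float64(0.0777)), (292, np.float64(0.4808), np.float64(-0.2785), np.float64(0.0798)), (294, np.float64(0.4811), np.float64(-0.2783), np.float64(0.0831)), (296, np.float64(0.4814), np.float64(-0.2778), np.float64(0.0869)), (298, np.float64(0.4812), np.float64(-0.2784), np.float64(0.0876))]
312 [(282, np.float64(0.4853), np.float64(-0.2807), np.float64(0.0636)), (284, np.float64(0.4858), np.float64(-0.2795), np.float64(0.0702)), (286, np.float64(0.4857), np.float64(-0.28), np.float64(0.0717)), (288, np.float64(0.4857), np.float64(-0.28), np.float64(0.0744)), (290, np.float64(0.4858), np.float64(-0.2798), np.float64(0.0776)), (292, np.float64(0.4859), np.float64(-0.2797), np.float64(0.0805)), (294, np.float64(0.4859), np.float64(-0.2796), np.float64(0.0832)), (296, np
[... 2762 characters left out ...]
.478), np.float64(-0.294), np.float64(0.056)), (188, np.float64(0.477), np.float64(-0.292), np.float64(0.051)), (190, np.float64(0.477), np.float64(-0.294), np.float64(0.046))]
side 391 [(176, np.float64(0.473), np.float64(-0.289), np.float64(0.085)), (178, np.float64(0.473), np.float64(-0.289), np.float64(0.08)), (180, np.float64(0.472), np.float64(-0.289), np.float64(0.074)), (182, np.float64(0.478), np.float64(-0.306), np.float64(0.061)), (184, np.float64(0.475), np.float64(-0.297), np.float64(0.06)), (186, np.float64(0.475), np.float64(-0.3), np.float64(0.054)), (188, np.float64(0.475), np.float64(-0.3), np.float64(0.049)), (190, np.float64(0.475), np.float64(-0.301), np.float64(0.043))]
```

The depth puts the real tips at z ≈ 0.069 while the pose reads 0.040. The tips end about 29 mm short of the stated TCP, and I'll use that measured offset. Open, go down 27 mm (tips at about 42 mm, above the collar) and close.

Scaled: 0.027 m / 0.5 = 0.054, 0.01 m / 0.5 = 0.02.

Request:
jog_arm --segments '[[0.05, [0, 0, 0], [0, 0, 0]], [0.05, [0, 0, 0], [0, 0, 0]], [0.05, [0, 0, 0], [0, 0, 0]], [0.05, [0, 0, 0], [0, 0, 0]], [0.05, [0, 0, 0.02], [0, 0, 0]], [0.05, [0, 0, 0.04], [0, 0, 0]], [0.05, [0, 0, 0.054], [0, 0, 0]], [0.05, [0, 0, 0.054], [0, 0, 0]]]'

```text
time: 3.73
ee_pos: [0.4847, -0.2892, 0.0099]
eef_rot: [-3.136, -0.002, 1.295]
ft_force: [-0.5, -0.2, -0.5]
width: 0.0489
grasp_force: 0.0
```

Request:
jog_arm --segments '[[0, [0, 0, 0], [0, 0, 0]], [0, [0, 0, 0], [0, 0, 0]], [0, [0, 0, 0], [0, 0, 0]], [0, [0, 0, 0], [0, 0, 0]], [0, [0, 0, 0], [0, 0, 0]], [0, [0, 0, 0], [0, 0, 0]], [0, [0, 0, 0], [0, 0, 0]], [0, [0, 0, 0], [0, 0, 0]]]'

```text
time: 4.4
ee_pos: [0.4867, -0.2907, 0.0134]
eef_rot: [3.141, 0.0, 1.295]
ft_force: [0.5, 1.3, 1.0]
width: 0.0115
grasp_force: 30.0
```

Gripped at 11.5 mm width and 30 N. Lift straight up and travel to the rail.

Scaled: 0.28 m / 0.5 = 0.56, -0.11 m / 0.5 = -0.22, -0.4 rad / 1.5708 = -0.2546.

Request:
jog_arm --segments '[[0, [0, 0, -0.04], [0, 0, 0]], [0, [0, 0, -0.1], [0, 0, 0]], [0, [0, 0, -0.18], [0, 0, 0]], [0, [0.08, -0.014, -0.22], [0, 0, -0.0637]], [0, [0.16, -0.028, -0.22], [0, 0, -0.1273]], [0, [0.24, -0.04, -0.22], [0, 0, -0.191]], [0, [0.32, -0.056, -0.22], [0, 0, -0.2546]], [0, [0.4, -0.07, -0.22], [0, 0, -0.2546]], [0, [0.48, -0.084, -0.22], [0, 0, -0.2546]], [0, [0.56, -0.1, -0.22], [0, 0, -0.2546]]]'

```text
time: 5.23
ee_pos: [0.5145, -0.0056, 0.1231]
eef_rot: [3.141, 0.0, 1.695]
ft_force: [0.7, 0.4, -1.1]
width: 0.0118
grasp_force: 30.0
```

Request:
jog_arm --segments '[[0, [0.08, 0, 0], [0, 0, 0]], [0, [0.13, 0.04, 0], [0, 0, 0]], [0, [0.13, 0.04, 0], [0, 0, 0]], [0, [0.13, 0.04, 0], [0, 0, 0]], [0, [0.13, 0.04, 0], [0, 0, 0]]]'

```text
time: 5.65
ee_pos: [0.5263, 0.0589, 0.1228]
eef_rot: [-3.141, 0.001, 1.695]
ft_force: [0.7, -0.4, -0.3]
width: 0.012
grasp_force: 30.0
```

```bash
python3 -c "
from h import *
save('wrist','w7');print(bot.sense())"
```

```text
{'time': 5.7, 'joints': array([ 4.04306254e-03,  6.05245991e-02,  1.51263726e+00, -7.37875191e-04,
        1.56907237e+00, -1.18920171e-01]), 'joint_vel': array([-0.01539086, -0.00480718,  0.00208167,  0.00314886, -0.00077304,
        0.00158198]), 'joint_efforts': array([ 6.02814909e-01, -3.25612521e+01, -3.00831699e+01,  1.09262383e-01,
        2.36595143e-02, -2.69789540e-03]), 'ee_pos': array([0.52624608, 0.05845065, 0.12286103]), 'eef_rot': array([-3.14086807e+00,  6.56545543e-04,  1.69376131e+00]), 'ft_force': array([-0.44972077,  0.18309993, -1.4017109 ]), 'wrist_torque': array([-0.03736451, -0.09142635, -0.01225427]), 'grasp_force': 29.998649954795837, 'width': 0.01170377183034632}
```

View pics/w7.png

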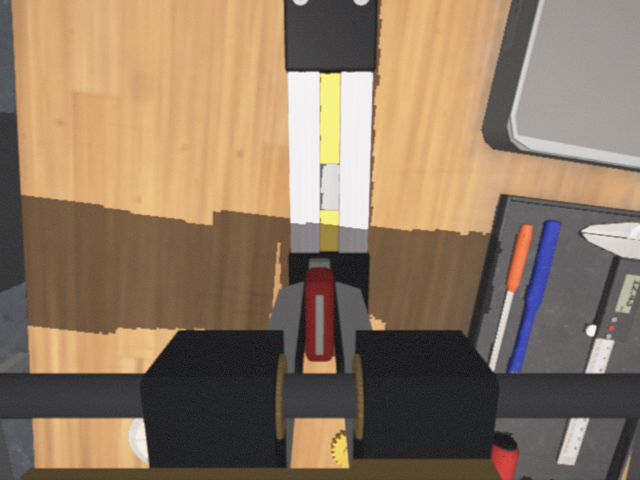

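The wrist view shows the whole open slot: white lips at columns 288–372 and the slot around column 330. The clamp edges are at rows 71 and 252, and the gap is at rows 164–210.

Create m2.py:
```python
from h import *
q=ld('w7');im=q['im'].astype(int);r,g,b=im[...,0],im[...,1],im[...,2]
ctr=[]
for v in range(80,246,6):
    row=im[v,275:390];wh=(row.min(1)>95)&(row.max(1)-row.min(1)<40)
    ye=(row[:,0]-row[:,2]>60)
    # lip inner edges: gradient via slot region: between left lip and right lip
    sm=np.nonzero(wh)[0]+275
    yy=np.nonzero(ye[35:75])[0]+310
    ctr.append((v,sm.min(),sm.max(),yy.min() if len(yy) else 0,yy.max() if len(yy) else 0))
for c in ctr: print(*c)
```

```bash
python3 m2.py
```

Run:
```python
from h import *
q=ld('w7');im=q['im'].astype(int)
for v in (100,140,185,195): print(v,im[v,312:350].sum(1)//3)
for u in (303,358): print(u,im[60:80,u].sum(1)//3, im[244:262,u].sum(1)//3)
for u in (325,330,335): print(u,(im[155:222,u,0]-im[155:222,u,2]))
print('lip z',dep(q,303,150),dep(q,358,150),'yel',dep(q,330,120),'gap',dep(q,331,190),'clamp',dep(q,330,50))
```

```text
80 288 373 321 339
86 288 372 320 339
92 288 372 320 339
98 288 372 320 339
104 288 372 320 339
110 288 372 321 339
116 288 372 320 339
122 288 371 320 339
128 289 371 320 339
134 289 371 320 339
140 289 371 320 339
146 289 371 320 339
152 289 370 320 339
158 289 370 320 338
164 289 370 0 0
170 289 370 0 0
176 289 370 0 0
182 289 370 0 0
188 290 369 0 0
194 290 369 0 0
200 290 369 0 0
206 290 369 0 0
212 290 369 320 338
218 289 368 320 338
224 291 368 320 338
230 290 367 320 337
236 291 367 320 337
242 290 367 320 337
100 [243 243 243 242 243 242 239 219 201 206 208 208 208 207 207 208 206 207
 207 206 207 206 206 206 207 207 205 197 199 237 243 243 243 242 242 242
 242 242]
140 [242 242 242 242 242 242 240 210 163 189 206 208 207 207 207 207 208 208
 207 207 208 207 206 208 207 207 202 195 212 238 242 241 241 241 241 241
 241 240]
185 [241 242 241 241 243 243 239 206 139 166 217 224 224 222 225 223 224 223
 222 220 221 221 220 218 219 219 208 214 235 241 240 240 240 239 240 239
 239 240]
195 [241 242 241 242 242 243 241 204 132 119 163 213 223 222 224 223 224 221
 223 219 221 221 21
[... 711 characters left out ...]
   4   3   3   4   4   3   3
   3   3   4   2   2   2   3   3   3   3   3   2   4   3   2   3   3   3
   3   3   3   3   3   3   2   4   4   3   4   3   3   4   4   4   3   2
  16  94 122 115 118 114 118 116 119 117 119 115 117]
335 [113 113 113 111 114 115 113 117  76  11   1   3   3   4   2   4   4   2
   3   3   4   2   2   3   3   3   2   3   3   2   3   4   5   4   3   3
   3   2   3   2   3   4   3   3   4   3   3   3   3   2   4   3   3   2
  19  95 127 118 116 117 117 115 116 116 117 117 118]
lip z [0.50658385 0.12588817 0.03928868] [0.54407701 0.13056058 0.03932609] yel [0.52249461 0.14795287 0.03565064] gap [0.52961858 0.10030102 0.03000802] clamp [0.51678638 0.1903163  0.0416435 ]
```

Create m3.py:
```python
from h import *
q=ld('w7')
for n,A,B in (('inner',(319.2,340.4),(319.2,339.4)),('outer',(287.6,372.4),(289.8,368.8))):
    P=[(onz(q,(A[0],100),.038)+onz(q,(A[1],100),.038))/2,(onz(q,(B[0],195),.038)+onz(q,(B[1],195),.038))/2]
    print(n,'w',np.linalg.norm(onz(q,(A[0],100),.038)-onz(q,(A[1],100),.038)),P,np.degrees(np.arctan2(-(P[0]-P[1])[0],(P[0]-P[1])[1])))
f=onz(q,(330.5,71.2),.038);n=onz(q,(329,252.7),.038);d=f-n
print('far,near',f,n,np.linalg.norm(d),'mid',(f+n)/2,np.degrees(np.arctan2(-d[0],d[1])))
u=d/np.linalg.norm(d);m=(f+n)/2
print('gap far',(onz(q,(330,163.4),.034)-m)@u,'gap near z30/z34',[(onz(q,(329.5,209.6),z)-m)@u for z in(.03,.034)])
t=ld('t0')
for p in [(81,176),(91,281),(685,90),(701,196)]: print(onz(t,(195+p[0]/5.571-.5,195+p[1]/5.571-.5),.0415))
```

```bash
python3 m3.py
```

```text
inner w 0.014225678969071825 [array([0.52065442, 0.16049437, 0.038     ]), array([0.52855765, 0.0974113 , 0.038     ])] 7.140981381333648
outer w 0.056902720521326236 [array([0.52078782, 0.16051099, 0.038     ]), array([0.52855787, 0.09741133, 0.038     ])] 7.020026865573242
far,near [0.51877925 0.17837564 0.038     ] [0.53380281 0.05556646 0.038     ] 0.12372470285580624 mid [0.52629103 0.11697105 0.038     ] 6.974481918711545
gap far 0.002086041501301028 gap near z30/z34 [np.float64(-0.03125838134562893), np.float64(-0.03067430835262004)]
[0.53247057 0.22385253 0.0415    ]
[0.49545063 0.21923789 0.0415    ]
[0.55897026 0.01536965 0.0415    ]
[0.52114357 0.01041196 0.0415    ]
```

Run:
```python
from h import *
q=ld('w7');im=q['im'].astype(int);r,g,b=im[...,0],im[...,1],im[...,2]
m=np.zeros(r.shape,bool);m[285:358,310:330]=True;m&=(g>100)&(abs(r-g)<60)
v,u=np.nonzero(m);c=np.array([u.mean(),v.mean()]);l=cv2.fitLine(np.c_[u,v].astype(np.float32),2,0,.01,.01).ravel()
print(len(u),c,v.min(),v.max(),dep(q,319,325),np.ptp([onz(q,(319,x),.172)[1] for x in(v.min(),v.max())]))
for z in (.168,.172):
  p=onz(q,c,z);d=onz(q,c-20*l[:2]*np.sign(l[1]),z)-p
  e=p[:2]-[.5263,.0588];th=1.694;X=np.array([np.cos(th),np.sin(th)]);Y=np.array([np.sin(th),-np.cos(th)])
  print(p,'tool off',e@X,e@Y,'yaw',np.degrees(np.arctan2(-d[0],d[1])),'tool',np.degrees(th)-90)
```

```text
415 [318.99759036 324.42891566] 295 354 [0.52604599 0.05885165 0.17385606] 0.02609972224458626
[0.52633816 0.05648417 0.168     ] tool off -0.0023029685878805154 -0.0002467241661336045 yaw 7.085115665537931 tool 7.059050495161458
[0.52611669 0.05827171 0.172     ] tool off -0.0005017633058448893 -0.0002468394174381665 yaw 7.085115665538455 tool 7.059050495161458
```

Request:
jog_arm --segments '[[0, [0, 0, 0], [0, 0, 0]], [0, [0, 0, 0], [0, 0, 0]], [0, [0, 0, 0], [0, 0, 0]]]'

```text
time: 5.95
ee_pos: [0.5265, 0.0584, 0.1231]
eef_rot: [3.142, 0.0, 1.693]
ft_force: [0.9, 0.8, -0.5]
width: 0.0116
grasp_force: 30.0
```

Vision puts the gap centre at rail y = -14.6 mm (33.3 mm long), on the slot line at (0.5281, 0.1025). The held anchor is aligned with the rail at 7.05° versus 7.0°. Move above it and come down to just over the lips.

Scaled: 0.07 m / 0.5 = 0.14, 0.06 m / 0.5 = 0.12.

Request:
jog_arm --segments '[[0, [0.06, 0.01, 0], [0, 0, 0]], [0, [0.088, 0.014, 0.02], [0, 0, 0]], [0, [0.088, 0.014, 0.08], [0, 0, 0]], [0, [0.088, 0.014, 0.12], [0, 0, 0]], [0, [0.088, 0.014, 0.14], [0, 0, 0]], [0, [0.088, 0.014, 0.14], [0, 0, 0]], [0, [0.088, 0.014, 0.14], [0, 0, 0]], [0, [0.088, 0.014, 0.14], [0, 0, 0]]]'

```text
time: 6.62
ee_pos: [0.5293, 0.1037, 0.0547]
eef_rot: [3.139, 0.0, 1.694]
ft_force: [0.2, 0.0, -0.4]
width: 0.0118
grasp_force: 30.0
```

Request:
jog_arm --segments '[[0, [0, 0, 0.006], [0, 0, 0]], [0, [0, 0, 0.01], [0, 0, 0]], [0, [0, 0, 0.014], [0, 0, 0]], [0, [0, 0, 0.018], [0, 0, 0]], [0, [0, 0, 0.018], [0, 0, 0]]]'

```text
time: 7.03
ee_pos: [0.5278, 0.104, 0.0437]
eef_rot: [-3.141, 0.0, 1.695]
ft_force: [-0.2, 1.0, -0.7]
width: 0.0116
grasp_force: 30.0
```

Request:
jog_arm --segments '[[0, [0, 0, 0], [0, 0, 0]], [0, [0, 0, 0], [0, 0, 0]]]'

```text
time: 7.2
ee_pos: [0.528, 0.104, 0.044]
eef_rot: [-3.142, 0.0, 1.695]
ft_force: [0.0, 0.6, -0.6]
width: 0.0115
grasp_force: 30.0
```

Scaled: 0.003 m / 0.5 = 0.006, -0.001 m / 0.5 = -0.002.

Request:
jog_arm --segments '[[0, [-0.002, 0, 0], [0, 0, 0]], [0, [-0.002, 0, 0.002], [0, 0, 0]], [0, [-0.002, 0, 0.004], [0, 0, 0]], [0, [-0.002, 0, 0.006], [0, 0, 0]], [0, [-0.002, 0, 0.006], [0, 0, 0]]]'

```text
time: 7.62
ee_pos: [0.5279, 0.103, 0.0407]
eef_rot: [-3.141, 0.0, 1.695]
ft_force: [0.0, -1.0, -1.0]
width: 0.0119
grasp_force: 30.0
```

Request:
jog_arm --segments '[[0, [0, 0, 0.002], [0, 0, 0]], [0, [0, 0, 0.004], [0, 0, 0]], [0, [0, 0, 0.004], [0, 0, 0]]]'

```text
time: 7.87
ee_pos: [0.528, 0.103, 0.0388]
eef_rot: [-3.141, 0.0, 1.695]
ft_force: [-0.6, -0.4, -0.9]
width: 0.012
grasp_force: 30.0
```

Request:
jog_arm --segments '[[0, [0, 0, 0.002], [0, 0, 0]], [0, [0, 0, 0.004], [0, 0, 0]], [0, [0, 0, 0.004], [0, 0, 0]]]'

```text
time: 8.12
ee_pos: [0.528, 0.103, 0.0368]
eef_rot: [-3.141, 0.0, 1.695]
ft_force: [0.9, 0.5, -1.8]
width: 0.0116
grasp_force: 30.0
```

The head is already below the cover tops with no force, so it is in the gap. Continue down to the leaf.

Scaled: 0.002 m / 0.5 = 0.004, 0.001 m / 0.5 = 0.002.

Request:
jog_arm --segments '[[0, [0, 0, 0.002], [0, 0, 0]], [0, [0, 0, 0.004], [0, 0, 0]], [0, [0, 0, 0.004], [0, 0, 0]]]'

```text
time: 8.37
ee_pos: [0.528, 0.103, 0.0348]
eef_rot: [-3.141, 0.0, 1.695]
ft_force: [-0.6, -0.8, -0.4]
width: 0.0116
grasp_force: 30.0
```

Request:
jog_arm --segments '[[0, [0, 0, 0.002], [0, 0, 0]], [0, [0, 0, 0.004], [0, 0, 0]], [0, [0, 0, 0.004], [0, 0, 0]]]'

```text
time: 8.62
ee_pos: [0.528, 0.103, 0.0328]
eef_rot: [-3.141, 0.0, 1.695]
ft_force: [0.1, -0.0, -1.6]
width: 0.012
grasp_force: 30.0
```

Request:
jog_arm --segments '[[0, [0, 0, 0.002], [0, 0, 0]], [0, [0, 0, 0.004], [0, 0, 0]], [0, [0, 0, 0.004], [0, 0, 0]]]'

```text
time: 8.87
ee_pos: [0.5283, 0.103, 0.0315]
eef_rot: [3.141, 0.0, 1.695]
ft_force: [-0.6, -0.5, 2.5]
width: 0.0117
grasp_force: 30.0
```

Leaf contact came at ee z ≈ 0.0318 (expected head z of 27 mm). Press about 8 mm further.

Scaled: 0.004 m / 0.5 = 0.008, 0.003 m / 0.5 = 0.006.

Request:
jog_arm --segments '[[0, [0, 0, 0.002], [0, 0, 0]], [0, [0, 0, 0.004], [0, 0, 0]], [0, [0, 0, 0.006], [0, 0, 0]], [0, [0, 0, 0.008], [0, 0, 0]], [0, [0, 0, 0.008], [0, 0, 0]]]'

```text
time: 9.28
ee_pos: [0.5283, 0.103, 0.0275]
eef_rot: [3.141, 0.0, 1.695]
ft_force: [-2.0, 0.1, 6.6]
width: 0.0118
grasp_force: 30.0
```

Request:
jog_arm --segments '[[0, [0, 0, 0.002], [0, 0, 0]], [0, [0, 0, 0.004], [0, 0, 0]], [0, [0, 0, 0.006], [0, 0, 0]], [0, [0, 0, 0.008], [0, 0, 0]], [0, [0, 0, 0.008], [0, 0, 0]], [0, [0, 0, 0.008], [0, 0, 0]]]'

```text
time: 9.78
ee_pos: [0.5283, 0.103, 0.0243]
eef_rot: [3.141, 0.0, 1.695]
ft_force: [-3.7, -1.0, 7.8]
width: 0.012
grasp_force: 30.0
```

The manual's scale: shifts go in shares of 0.5 m and turns go in shares of pi/2 rad. Converting my numbers, 0.001 m / 0.5 = 0.002, -0.0008 m / 0.5 = -0.0016.

Request:
jog_arm --segments '[[0, [0, -0.0016, 0.002], [0, 0, 0]], [0, [0, -0.0016, 0.002], [0, 0, 0]], [0, [0, -0.0016, 0.002], [0, 0, 0]], [0, [0, -0.0016, 0.002], [0, 0, 0]]]'

```text
time: 10.12
ee_pos: [0.5283, 0.103, 0.0238]
eef_rot: [3.139, 0.0, 1.695]
ft_force: [-1.7, -0.3, 8.9]
width: 0.0118
grasp_force: 30.0
```

Request:
jog_arm --segments '[[0, [0, 0, 0], [0, 0, 0.0509]], [0, [0, 0, 0], [0, 0, 0.1019]], [0, [0, 0, 0], [0, 0, 0.1528]], [0, [0, 0, 0], [0, 0, 0.1528]]]'

```text
time: 10.45
ee_pos: [0.5297, 0.1031, 0.0243]
eef_rot: [3.136, -0.001, 1.452]
ft_force: [-0.3, -0.7, 7.7]
width: 0.0116
grasp_force: 30.0
```

Scaled: 0.3 rad / 1.5708 = 0.191.

Request:
jog_arm --segments '[[0, [0, 0, 0], [0, 0, 0.0637]], [0, [0, 0, 0], [0, 0, 0.1273]], [0, [0, 0, 0], [0, 0, 0.191]], [0, [0, 0, 0], [0, 0, 0.191]]]'

```text
time: 10.78
ee_pos: [0.53, 0.103, 0.0244]
eef_rot: [3.136, -0.003, 1.151]
ft_force: [-0.1, -0.0, 7.5]
width: 0.0119
grasp_force: 30.0
```

```bash
python3 -c "
from h import *
s=bot.sense();print(s['wrist_torque'],s['ft_force'],s['ee_pos'])"
```

```text
[-0.09185695 -0.08499303 -0.05396836] [-0.12820867 -0.03525196  7.54520457] [0.53000659 0.10301908 0.02440282]
```

Scaled: -0.0015 m / 0.5 = -0.003, -0.0007 m / 0.5 = -0.0014, 0.5 rad / 1.5708 = 0.3183.

Request:
jog_arm --segments '[[0, [-0.0014, -0.003, 0], [0, 0, 0.0637]], [0, [-0.0014, -0.003, 0], [0, 0, 0.1273]], [0, [-0.0014, -0.003, 0], [0, 0, 0.191]], [0, [-0.0014, -0.003, 0], [0, 0, 0.2546]], [0, [-0.0014, -0.003, 0], [0, 0, 0.3183]], [0, [-0.0014, -0.003, 0], [0, 0, 0.3183]]]'

```text
time: 11.28
ee_pos: [0.5285, 0.1029, 0.0245]
eef_rot: [3.138, -0.005, 0.651]
ft_force: [0.1, -1.0, 7.9]
width: 0.0118
grasp_force: 30.0
```

Request:
jog_arm --segments '[[0, [0, 0, 0], [0, 0, 0.0637]], [0, [0, 0, 0], [0, 0, 0.1273]], [0, [0, 0, 0], [0, 0, 0.191]], [0, [0, 0, 0], [0, 0, 0.2546]], [0, [0, 0, 0], [0, 0, 0.3183]], [0, [0, 0, 0], [0, 0, 0.3374]], [0, [0, 0, 0], [0, 0, 0.3374]], [0, [0, 0, 0], [0, 0, 0.3374]]]'

```text
time: 11.95
ee_pos: [0.5283, 0.1026, 0.0244]
eef_rot: [3.14, -0.006, 0.125]
ft_force: [-0.4, -1.5, 8.3]
width: 0.0116
grasp_force: 30.0
```

```bash
python3 -c "
from h import *
s=bot.sense();print(s['wrist_torque'],s['ft_force'],s['ee_pos'],s['joints'])"
```

```text
[-0.23173622 -0.0453458  -0.03620864] [-0.37364512 -1.46150629  8.26732837] [0.52831627 0.10263524 0.02437322] [ 8.71709407e-02  1.39942141e-01  1.62834800e+00 -9.50361781e-04
  1.36721105e+00  1.53349955e+00]
```

Turned by 90°: tool yaw 0.125 versus rail 0.122. Rise gently until the lips take the spring load.

Scaled: -0.003 m / 0.5 = -0.006, -0.002 m / 0.5 = -0.004.

Request:
jog_arm --segments '[[0, [0, 0, -0.002], [0, 0, 0]], [0, [0, 0, -0.004], [0, 0, 0]], [0, [0, 0, -0.006], [0, 0, 0]], [0, [0, 0, -0.006], [0, 0, 0]], [0, [0, 0, -0.006], [0, 0, 0]]]'

```text
time: 12.37
ee_pos: [0.5283, 0.1027, 0.027]
eef_rot: [3.14, -0.006, 0.125]
ft_force: [1.3, -0.9, 5.8]
width: 0.0118
grasp_force: 30.0
```

Request:
jog_arm --segments '[[0, [0, 0, -0.002], [0, 0, 0]], [0, [0, 0, -0.002], [0, 0, 0]], [0, [0, 0, -0.002], [0, 0, 0]]]'

```text
time: 12.62
ee_pos: [0.5282, 0.1026, 0.0273]
eef_rot: [3.141, -0.006, 0.125]
ft_force: [4.0, -1.1, 4.1]
width: 0.012
grasp_force: 30.0
```

Scaled: -0.001 m / 0.5 = -0.002.

Request:
jog_arm --segments '[[0, [0, 0, -0.002], [0, 0, 0]], [0, [0, 0, -0.002], [0, 0, 0]], [0, [0, 0, -0.002], [0, 0, 0]]]'

```text
time: 12.87
ee_pos: [0.5281, 0.1027, 0.0274]
eef_rot: [3.141, -0.005, 0.125]
ft_force: [6.2, -0.4, 1.6]
width: 0.012
grasp_force: 30.0
```

```bash
python3 -c "
from h import *
s=bot.sense();print(s['wrist_torque'],s['ft_force'],s['eef_rot'])"
```

```text
[-0.23721277 -1.24287389  0.00941827] [ 6.24506003 -0.36173509  1.64744809] [ 3.14064839 -0.00517093  0.12461312]
```

Scaled: 0.0015 m / 0.5 = 0.003, 0.001 m / 0.5 = 0.002.

Request:
jog_arm --segments '[[0, [0.002, 0, -0.0006], [0, 0, 0]], [0, [0.003, 0, -0.0008], [0, 0, 0]], [0, [0.003, 0, -0.0008], [0, 0, 0]]]'

```text
time: 13.12
ee_pos: [0.5281, 0.1027, 0.0274]
eef_rot: [3.141, -0.002, 0.125]
ft_force: [4.3, -1.1, 1.5]
width: 0.0117
grasp_force: 30.0
```

Scaled: 0.0015 m / 0.5 = 0.003, 0.001 m / 0.5 = 0.002.

Request:
jog_arm --segments '[[0.0, [0.002, 0, 0], [0, 0, 0]], [0.0, [0.003, 0, 0], [0, 0, 0]], [0.05, [0.003, 0, 0], [0, 0, 0]], [0.05, [0.003, 0, 0], [0, 0, 0]], [0.05, [0.003, 0, 0], [0, 0, 0]], [0.05, [0.003, 0, 0], [0, 0, 0]], [0.05, [0.003, 0, 0], [0, 0, 0]]]'

```text
time: 13.7
ee_pos: [0.5278, 0.1035, 0.0267]
eef_rot: [-3.141, 0.002, 0.125]
ft_force: [-0.1, -1.0, 1.3]
width: 0.0412
grasp_force: 0.0
```

Request:
jog_arm --segments '[[0.05, [0, 0, -0.02], [0, 0, 0]], [0.05, [0, 0, -0.06], [0, 0, 0]], [0.05, [0, 0, -0.12], [0, 0, 0]], [0.05, [0, 0, -0.18], [0, 0, 0]], [0.05, [-0.06, 0, -0.24], [0, 0, 0]], [0.05, [-0.1, 0, -0.24], [0, 0, 0]], [0.05, [-0.1, 0, -0.24], [0, 0, 0]], [0.05, [-0.1, 0, -0.24], [0, 0, 0]]]'

```text
time: 14.37
ee_pos: [0.4791, 0.0972, 0.1486]
eef_rot: [3.142, -0.002, 0.125]
ft_force: [-0.3, -1.2, -0.2]
width: 0.0499
grasp_force: 0.0
```

```bash
python3 -c "
from h import *
save('wrist','w8');save('top','t8');save('side','s8')
w,s=ld('w8')['im'],ld('s8')['im']
c=np.zeros((480,800,3),np.uint8);c[:360,:480]=cv2.resize(w,(480,360));c[:,490:]=cv2.resize(s[220:340,220:340],(310,480))
cv2.imwrite('pics/c8.png',c[:,:,::-1])"
```

```text
(no output)
```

View pics/c8.png

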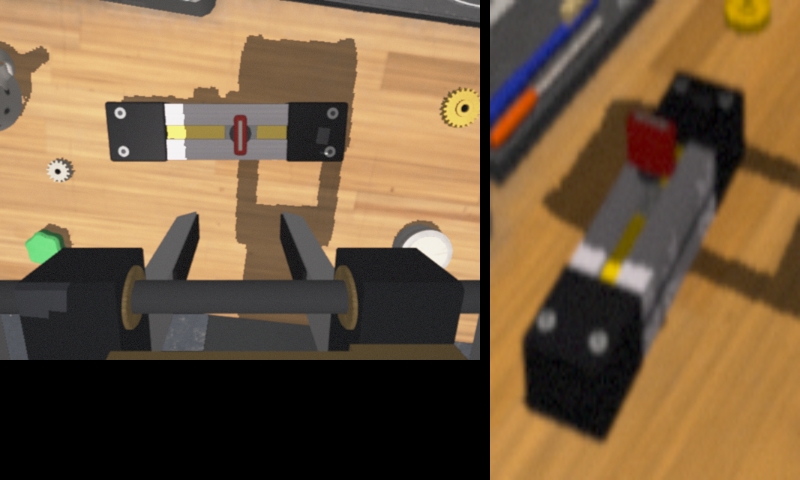

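The wrist view (left) shows the red bar at about (240,135), square across the slot in the gap. The side view shows it upright, and the bystanders look undisturbed. I check its top height (76.5 mm if locked, 81.5 mm if not) and its angle.

Run:
```python
from h import *
q=ld('w8');im=q['im'].astype(int);r,g,b=im[...,0],im[...,1],im[...,2]
m=(r>70)&(r>2.2*g)&(r>2.2*b);m[:,:290]=0;m[:,350:]=0;m[:130]=0;m[230:]=0
c=max(cv2.findContours(m.astype(np.uint8),0,2)[0],key=cv2.contourArea);R=cv2.minAreaRect(c);print(R)
B=[onz(q,p,.0765) for p in cv2.boxPoints(R)];print([np.degrees(np.arctan2(e[1],e[0])).round(1) for e in np.diff(B,axis=0)],np.mean(B,axis=0))
u,v=map(int,R[0]);print('top z',[dep(q,u,v+k).round(4) for k in(-15,-8,0,8,15)],'lip',dep(q,270,155),dep(q,270,200))
```

```text
((320.0, 179.5), (51.0, 16.0), 90.0)
[np.float64(-82.9), np.float64(-172.6), np.float64(97.1)] [0.52745889 0.10351636 0.0765    ]
top z [array([0.5379, 0.1048, 0.0788]), array([0.5334, 0.1043, 0.0784]), array([0.5281, 0.1036, 0.0773]), array([0.5229, 0.103 , 0.0787]), array([0.5183, 0.1024, 0.0784])] lip [0.53852501 0.14269314 0.03934014] [0.50500439 0.13934324 0.04024861]
```

Allowing for the depth bias of about 1.5 mm seen on the lips, the top is at 77 mm. The anchor is locked, level, and square at 7.2°.

```bash
python3 -c "
from bench import bot
print(bot.hand_in())"
```

```text
the job is handed in; nothing more can be done
None
```

The anchor is locked under the rail's lips, upright and square across the slot, and I have handed the job in; the tin, gears and green knob look untouched in the last pictures.

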